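# Zero the batch counter

## Robot

A 7-joint arm with a two-finger parallel gripper is mounted at the origin on the work surface. World frame = base frame: x ahead of the robot, y to its left, z up, the work surface at z = 0. Lengths are in m, angles in rad, forces in N, time in s.
With the tool pointing down it reaches from about 0.35 to 0.775 m from the base axis. Payload 3.1 kg.
Tool frame: the origin (TCP) lies between the finger pads; the fingertips stand 8 mm ahead of it and the grasp point (between the pads) lies 11 mm behind it (env.nose_length is the distance from the TCP to the fingertips, in m); z points along the fingers, y is the direction in which the jaws open and shut (so a half turn about z gives the same grasp; the last joint's range is limited). The gripper opens to 85 mm and grips with 20 to 120 N. Pads are 22 mm wide; open, the fingers measure 114 mm over their backs; the gripper's body (76 mm by 85 mm) begins 54 mm behind the grasp point. The pads swing forward as they close: fully open they stand 13 mm farther back than shut.
Start: joints at [1.188, 0.311, 0.014, 1.512, -0.004, 1.319, -0.027], TCP at [0.184, -0.518, 0.239] pointing down, gripper open.
Joint ranges: [-2.7, 2.7], [-0.3, 1.91], [-1.27, 1.3], [0.12, 2.57], [-1.44, 4.58], [0.2, 2.03], [-3.05, 3.05]. Speed limits (rad/s): [2.79, 2.79, 3.14, 3.14, 3.14, 3.14, 3.14].

## Interface

Orientations are given as a unit quaternion [x, y, z, w].
In Python, from bench import telemetry, optics, env gives the robot as it stands. The module is installed in compiled form; this text tells all that it offers.
- The arm moves only by the tool send_rows, never from a script. Its argument "increments" is a list that holds one entry, the list of rows, each a list of 7 numbers: the turn, a rotation vector about the tool's x, y, z as a fraction of full scale, then the shift along the tool's x, y, z as a fraction of full scale, then the closure, from 0 (fully open) to 1 (shut). In form: [[[rx, ry, rz, dx, dy, dz, claw], ...]]. A call has 1 to 20 rows; each row is the pose to reach, as a shift and turn from the pose measured when the call began, along the tool's axes at that moment; what a row does not reach only later rows make up. Full scale, the value 1, is 40 cm for a shift and 0.5 rad for a turn. A row lasts 1/8 s, in which the tool goes at most 62.5 mm and 10.7 degrees, less where a joint would pass 70% of its speed; a pose out of reach is approached as far as the arm can. A call with a number of a shift or a turn outside -1 to 1 is refused whole. A call with a gripper value outside its range is refused whole. The fingers move at their own pace and stop on an object; "newtons" is the grip in N (left out, the last holds). Time passes only in rows, so rows that repeat a pose let the fingers close. It gives the time, the measured TCP pose, the force and the opening at its end, in the units of the state.
- telemetry.observe(): the state, without advancing time (a new reading comes with each control period).
- optics.grab_frame(name): name is "side" or "top"; returns a dict with "pixels" (384x512x3 uint8, blue, green, red), "camera_matrix" (3x3 intrinsics, pixels), "position" and "attitude" of the camera in the world. Camera axes: x right, y down, z forward; pixel columns grow to the right and rows downward; lengths in m; the calibration is good to about 2 mm. A picture is of the moment at which its call begins. There is no depth.
- env.close_job(): hands the job in, once; it reports no verdict.
The state is a dict: "time_s": time; "q": joint angles; "qd": joint speeds; "tau": joint torques, N m; "tool_pos": TCP position; "orientation": TCP orientation; "force": force on the tool from outside, world axes, zero at the start; "ft_torque": the same for the moment, N m; "grip_width": finger opening in m.
Only numpy, scipy, OpenCV 4.12 (cv2) and the standard library are available. Lean on these libraries where they do the work, as an engineer would, in place of code of your own. Each camera call takes 0.05 s, during which the arm holds its last target. There are 200 camera calls.

## Task

Pull the tight blue dust cap straight off the batch counter's red button and set it down (not drop it) in the shallow grey-rimmed tray with the green floor, standing open side down as it came off. Then press the red button fully home again and again, letting it rise each time and never ramming it, until the red 0 field of the number drum is under the yellow pointer; do not touch the drum itself, and leave the other things on the desk where they are.

Things in the scene. Friction and masses are not known exactly. Their poses are not given: they have to be found in the camera images.
- counter: grey bench-top batch counter, fixed to the desk, 104 (x) x 190 (y) mm black base, grey block 60 mm high. Origin: centre of its underside, on the desk; z up; x away from its front; y along its length. The square turret with the red button stands at y = -45 mm, the number drum at y = +45 mm. Turned up to 17 degrees either way.
- cap_center (a point): centre of the loose blue dust cap over the button: square, open below, 46 x 46 mm outside, 44 mm high (centre 22 mm above its lower rim, 22 mm below its flat top), walls 3 mm, about 50 g; z up, x and y square to its sides, parallel to the counter's at the start.
- dust_cap: the same blue dust cap; origin at the centre of its lower rim, which at the start rests on the counter's block top, 60 mm above the desk. Spring pads inside it hold it with about 4 to 10 N of friction; it comes free after a straight lift of about 20 mm and must rise 40 mm to clear the button.
- step_button: round red push button, 24 mm across, under the cap at the start. Origin: centre of its top face, 96 mm above the desk when up; moves with it. It goes straight down 14.5 mm to a hard stop; spring and ratchet resist with about 3 N at the top, 7 to 12 N before the stop (more if fast). A collar round it, 34 x 36 mm, ends 18 mm below its raised top.
- number_drum: the number drum, 60 mm in diameter, 30 mm wide: ten fields of 18 mm (36 degrees), white with black 1 to 9, red with a white 0. Axis along its own y, which is the counter's y, 45 mm above the desk, top open to view; origin in its middle, on the axis; its own z points at the red 0 field. At the start it shows something between 4 and 7, perhaps halfway between two numbers.
- zero_field (a point): middle of the outer face of the red 0 field, 30 mm from the drum's axis; turns with it. Each full press to the stop, the button let fully up before it, turns the drum (its top towards the counter's +x, never back) until the next whole number (or, from over half-way to it, the one after) is under the pointer; after 9 comes 0. A press that stops short leaves it short of the number until the button is pressed home.
- pointer (a point): fixed reading point on top of the drum, 75 mm above the desk, marked by the tip of the yellow pointer on the outer cheek beside it.
- tray: shallow fixed tray for the cap, 130 x 130 mm, grey rim 10 mm high and 4 mm thick, green floor about 5 mm above the desk. Origin: centre of its underside; z up.
- stapler: loose red and black stapler, 130 mm long, 48 mm high; leave alone. Origin: centre of its underside.
- pen_cup: loose dark steel cup with pens, 72 mm wide, 145 mm high; leave alone. Origin: centre of its underside.
- hole_punch: loose black hole punch, 100 x 120 mm, 75 mm high; leave alone. Origin: centre of its underside.
- clip_box: loose orange open box of clips, 90 x 65 x 30 mm; leave alone. Origin: centre of its underside.
- glue_stick: loose upright yellow glue stick, 28 mm wide, 88 mm high; leave alone. Origin: centre of its underside.
- calculator: loose dark calculator, 140 x 85 x 16 mm; leave alone. Origin: centre of its underside.
- mug: loose white mug, 80 mm wide, 92 mm high; leave alone. Origin: centre of its underside.
Mind the look-alikes: they are no part of the job. Of the things shaped like the dust_cap, the blue one is meant.

How it is judged:
By the outcome, as a careful person would: the job done as asked, in the order asked, and still so for the second after the job is handed in, with the robot touching nothing.
It also fails if it takes over 64 s, if anything falls off the work surface, if the arm or the gripper's body presses on something with over 40 N, if the wrist force passes 120 N, or if a joint passes its speed limit or range.

## Working session

There is one attempt and no reset: what is moved stays moved. The work goes in short steps, Python scripts to look and compute and a tool call to move; the robot and the scene stay as the last step left them, time stands still between calls to the robot, and variables do not carry over. Pictures are saved under pics/ and viewed, about 8 in all and at most 12, crops included, and the job is handed in when it is done.

Besides the shell and the picture viewer there is one more tool, called after "Emit:" by a JSON object that holds its "op" and its "data". send_rows: Moves the arm, as the interface text tells. Shift numbers are shares of 40 cm and turn numbers shares of 0.5 rad, none past 1 either way. Its arguments: {"type":"object","properties":{"increments":{"type":"array","items":{"type":"array","items":{"type":"array","items":{"type":"number"}}}},"newtons":{"type":"number"}},"required":["increments"]}

```bash
mkdir -p pics
cat > h.py <<'E'
import numpy as np, cv2
from scipy.spatial.transform import Rotation as R
from bench import telemetry, optics, env
def grab(n,f):
    d=optics.grab_frame(n); cv2.imwrite('pics/'+f+'.png',d['pixels']); np.savez('pics/'+f+'.npz',**d); return d
def cam(f):
    d=np.load('pics/'+f+'.npz'); a=np.array(d['attitude']); 
    return d['camera_matrix'],np.array(d['position']),(R.from_quat(a).as_matrix() if a.size==4 else a)
def onz(f,uv,z):
    K,p,A=cam(f); r=A@np.linalg.inv(K)@[uv[0],uv[1],1]; return p+r*(z-p[2])/r[2]
def proj(f,X):
    K,p,A=cam(f); c=K@(A.T@(np.array(X)-p)); return c[:2]/c[2]
def crop(f,u0,v0,u1,v1,s,o):
    im=cv2.imread('pics/'+f+'.png')[v0:v1,u0:u1]; cv2.imwrite('pics/'+o+'.png',cv2.resize(im,None,fx=s,fy=s,interpolation=cv2.INTER_CUBIC))
E
python3 - <<'E'
from h import *
a=grab('top','t0');b=grab('side','s0')
for d in(a,b):print(d['position'],d['attitude'],d['camera_matrix'])
print(telemetry.observe(),env.nose_length)
E
```

```text
[ 4.23901182e-01 -2.82741859e-04  1.22518932e+00] [ 0.71287923 -0.69834934  0.03833549 -0.0513983 ] [[406.41643521   0.         263.55069466]
 [  0.         406.41643521 194.84158508]
 [  0.           0.           1.        ]]
[-0.11086098  0.68541233  0.66466106] [-0.34354336  0.80522158 -0.44577166  0.18677206] [[377.10967272   0.         249.64681253]
 [  0.         377.10967272 188.06512267]
 [  0.           0.           1.        ]]
{'time_s': 0.1, 'q': array([ 1.18828044,  0.31170059,  0.01401603,  1.5129085 , -0.00439968,
        1.31918818, -0.02718748]), 'qd': array([ 9.47249789e-04, -2.59170688e-03,  1.04906524e-03, -3.81460953e-03,
        4.97629441e-04, -1.41631362e-05,  2.66007883e-03]), 'tau': array([ 9.51327238e-04, -3.80856121e+01,  1.46510219e-01, -2.31243324e+01,
        1.21377571e-02,  8.06325901e-03, -1.75565695e-08]), 'tool_pos': array([ 0.18362968, -0.51776339,  0.23829484]), 'orientation': array([ 9.85509393e-01,  1.69617375e-01, -2.32756694e-04, -1.06173709e-03]), 'force': array([-0.09313277,  0.29174471, -0.38768911]), 'ft_torque': array([0.04908782, 0.03210089, 0.06217479]), 'grip_width': 0.08548586249401488} 0.008
```

View pics/t0.png

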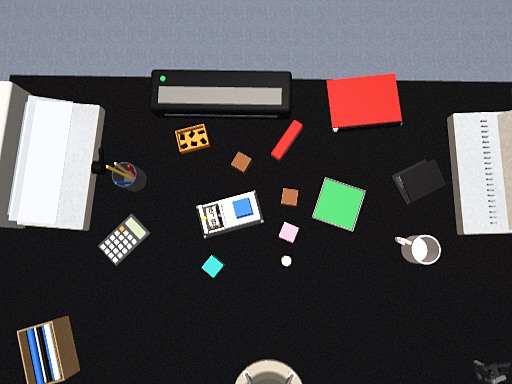

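View pics/s0.png

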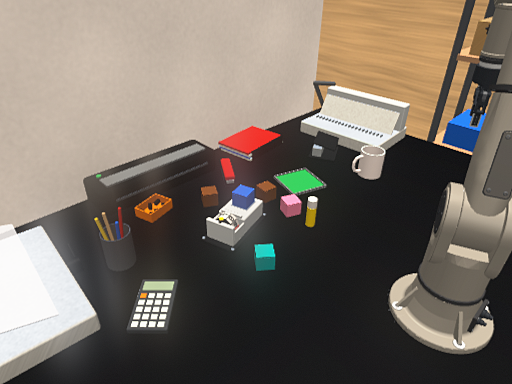

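The top view shows the counter at about (230,213), with the cap at (243,208), the drum at about (211,217) and the tray at (339,204). The side view shows the blue cap at (243,195) and the drum at (228,220). I'll enlarge both.

Run:
```python
from h import *
crop('t0',185,180,275,245,8,'a');crop('s0',195,175,285,255,8,'b')
print(cam('t0')[2]);
```

```text
[[ 0.02167718 -0.99173673  0.12644508]
 [-0.99961825 -0.01933283  0.01973843]
 [-0.01713078 -0.12682469 -0.99177721]]
```

View pics/a.png

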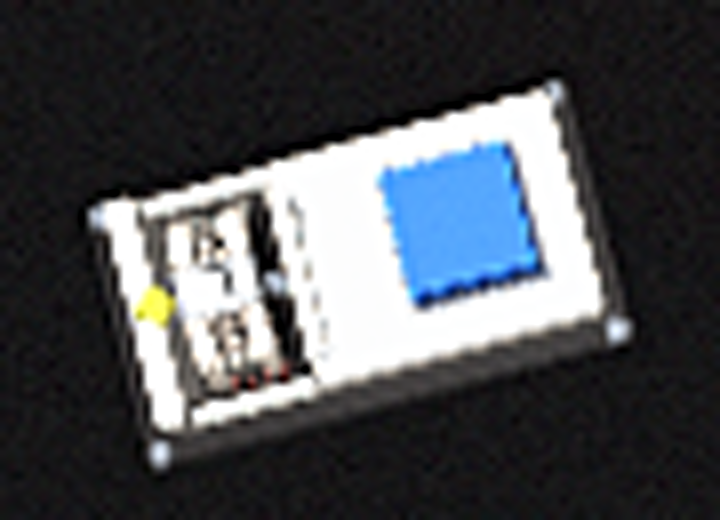

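View pics/b.png

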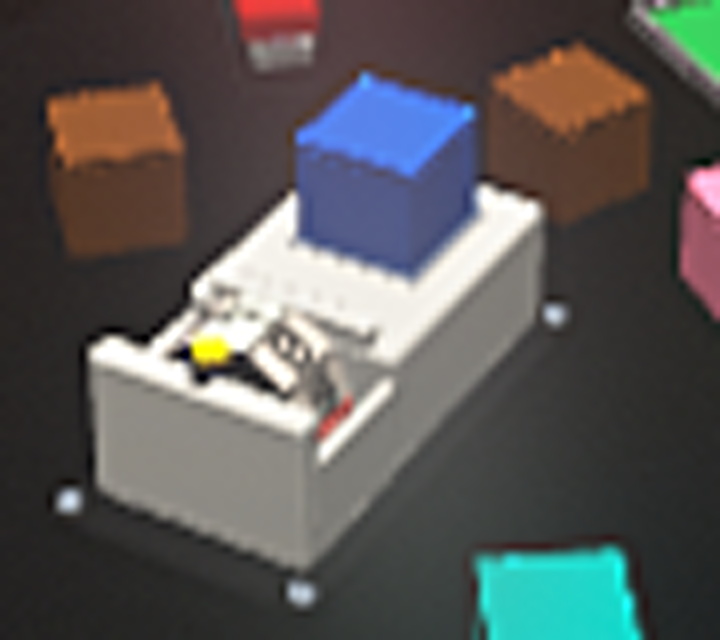

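The enlarged crops show:
- **Cap:** the top face is at crop-a corners (383,168), (505,145), (545,270) and (420,300).
- **Counter:** its +y end with the drum is at image left, so its yaw is about +15°.
- **Pointer:** yellow, at (155,305).
- **Drum:** about 7 at the top, with red just showing on the near (-x) side.

Next I'll measure positions.

```bash
cat >> h.py <<'E'
def move(target,yaw_y):
    """fractions for tool down, tool y axis at azimuth yaw_y (rad)"""
    s=telemetry.observe(); Q=R.from_quat(s['orientation']).as_matrix()
    y=np.array([np.cos(yaw_y),np.sin(yaw_y),0]);z=np.array([0,0,-1.]);T=np.c_[np.cross(y,z),y,z]
    rv=R.from_matrix(Q.T@T).as_rotvec()/.5; d=Q.T@(np.array(target)-s['tool_pos'])/.4
    print('t',s['time_s'],'tcp',s['tool_pos'].round(4),'F',s['force'].round(1),'w',s['grip_width'].round(4),'turn',rv.round(4),'shift',d.round(4))
    return Q
E
python3 - <<'E'
from h import *
from scipy.optimize import least_squares
im=cv2.imread('pics/t0.png')
def blob(f,m,box):
    u0,v0,u1,v1=box; k=np.zeros_like(m);k[v0:v1,u0:u1]=m[v0:v1,u0:u1]
    c=max(cv2.findContours(k,0,cv2.CHAIN_APPROX_NONE)[0],key=cv2.contourArea); return c,k
# cap (whole silhouette from top, bright = top face)
b,g,r=[im[...,i].astype(int) for i in range(3)]
c,k=blob('t0',((b>180)&(b-r>90)).astype(np.uint8),(225,190,265,230))
P=np.array([onz('t0',p[0],.104)[:2] for p in c],np.float32)*1000
print('cap',cv2.minAreaRect(P))
c,k=blob('t0',((g>120)&(g-r>80)&(g-b>60)).astype(np.uint8),(300,165,380,240))
P=np.array([onz('t0',p[0],.005)[:2] for p in c],np.float32)*1000
print('tray floor',cv2.minAreaRect(P))
f=lambda x,y,ox,oy:((x+.5)/8-.5+ox,(y+.5)/8-.5+oy)
scr=[onz('t0',f(x,y,185,180),.008)[:2] for x,y in [(98,215),(558,90),(618,330),(160,453)]]
print('screws',np.round(scr,4)); ctr=np.mean(scr,0)
dy=np.subtract(scr[0],scr[1])+np.subtract(scr[3],scr[2]); yaw=np.arctan2(-dy[0],dy[1])
print('ctr',ctr,'yaw',np.degrees(yaw), 'cap pred',ctr-.045*np.array([-np.sin(yaw),np.cos(yaw)]))
print('yellow tip',onz('t0',f(155,305,185,180),.075))
# side view corners of cap top
S=[onz('s0',f(x,y,195,175),.104)[:2] for x,y in [(297,135),(368,75),(475,112),(410,175)]]
print('side cap',np.round(S,4),np.mean(S,0))
E
```

```text
cap ((531.6624755859375, 81.8036880493164), (45.773590087890625, 45.080787658691406), 16.462610244750977)
tray floor ((557.105224609375, -201.25811767578125), (119.77654266357422, 119.91311645507812), 72.06671905517578)
screws [[0.5399 0.2245]
 [0.5908 0.0522]
 [0.5006 0.0274]
 [0.4511 0.1975]]
ctr [0.5206012  0.12541265] yaw 16.337996434950757 cap pred [0.53325984 0.08222979]
yellow tip [0.50183948 0.1905037  0.075     ]
side cap [[0.5494 0.113 ]
 [0.5615 0.0685]
 [0.5179 0.0582]
 [0.5046 0.1019]] [0.53333284 0.08538426]
```

Top and side views agree: the cap is at about (0.5325, 0.083) with yaw about 16.3°, and the tray floor centre is at (0.557, -0.201).

```bash
python3 -c "
from h import *
move([.5325,.083,.235],.285)"
```

```text
Traceback (most recent call last):
  File "h.py", line 20, in move
    print('t',s['time_s'],'tcp',s['tool_pos'].round(4),'F',s['force'].round(1),'w',s['grip_width'].round(4),'turn',rv.round(4),'shift',d.round(4))
                                                                                   ^^^^^^^^^^^^^^^^^^^^^
AttributeError: 'float' object has no attribute 'round'
```

```bash
sed -i "s/s\['grip_width'\].round(4)/round(s['grip_width'],4)/" h.py; python3 -c "
from h import *
move([.5325,.083,.235],.285)"
```

```text
t 0.1 tcp [ 0.1836 -0.5178  0.2383] F [-0.1  0.3 -0.4] w 0.0855 turn [-0.0036 -0.0031 -3.0298] shift [ 1.3241 -1.1239  0.0105]
```

Emit:
{"op": "send_rows", "data": {"increments": [[[0,0,-0.3,0.13,-0.11,0,0],[0,0,-0.6,0.26,-0.22,0,0],[0,0,-0.9,0.4,-0.34,0,0],[0,0,-1,0.5,-0.42,0,0],[0,0,-1,0.5,-0.42,0,0]]]}}

```text
time_s: 0.72
tool_pos: [0.3184, -0.2878, 0.2386]
orientation: [0.911, 0.412, 0.001, -0.002]
force: [-0.1, -0.6, 0.1]
grip_width: 0.085
```

```bash
python3 -c "
from h import *
move([.5325,.083,.235],.285)"
```

```text
t 0.725 tcp [ 0.3184 -0.2878  0.2386] F [-0.1 -0.6  0.1] w 0.085 turn [-0.0022 -0.0073 -2.0112] shift [ 1.0496 -0.2094  0.0121]
```

Emit:
{"op": "send_rows", "data": {"increments": [[[0,0,-0.3,0.13,-0.02,0,0],[0,0,-0.6,0.26,-0.05,0,0],[0,0,-0.9,0.4,-0.08,0,0],[0,0,-1,0.54,-0.1,0,0],[0,0,-1,0.54,-0.1,0,0],[0,0,-1,0.54,-0.1,0,0]]]}}

```text
time_s: 1.48
tool_pos: [0.4304, -0.1004, 0.2387]
orientation: [0.781, 0.624, 0.0, -0.002]
force: [0.6, -0.7, 0.2]
grip_width: 0.0852
```

```bash
python3 -c "
from h import *
move([.5325,.083,.235],.285)"
```

```text
t 1.475 tcp [ 0.4304 -0.1004  0.2387] F [ 0.6 -0.7  0.2] w 0.0852 turn [-0.0033 -0.0061 -1.0146] shift [0.5036 0.148  0.0102]
```

Emit:
{"op": "send_rows", "data": {"increments": [[[0,0,-0.3,0.13,0.04,0,0],[0,0,-0.6,0.26,0.08,0,0],[0,0,-0.9,0.4,0.12,0,0],[0,0,-1,0.504,0.148,0.01,0],[0,0,-1,0.504,0.148,0.01,0],[0,0,-1,0.504,0.148,0.01,0],[0,0,-1,0.504,0.148,0.01,0]]]}}

```text
time_s: 2.35
tool_pos: [0.5325, 0.0802, 0.235]
orientation: [0.604, 0.797, -0.0, -0.001]
force: [-0.0, 0.4, -0.1]
grip_width: 0.0855
```

```bash
python3 -c "
from h import *
move([.5325,.083,.078],.285)
grab('side','s1');crop('s1',185,100,305,245,5,'s1c')"
```

```text
t 2.35 tcp [0.5325 0.0802 0.235 ] F [-0.   0.4 -0.1] w 0.0855 turn [-0.0034 -0.0029 -0.0239] shift [0.0063 0.0025 0.3925]
```

View pics/s1c.png

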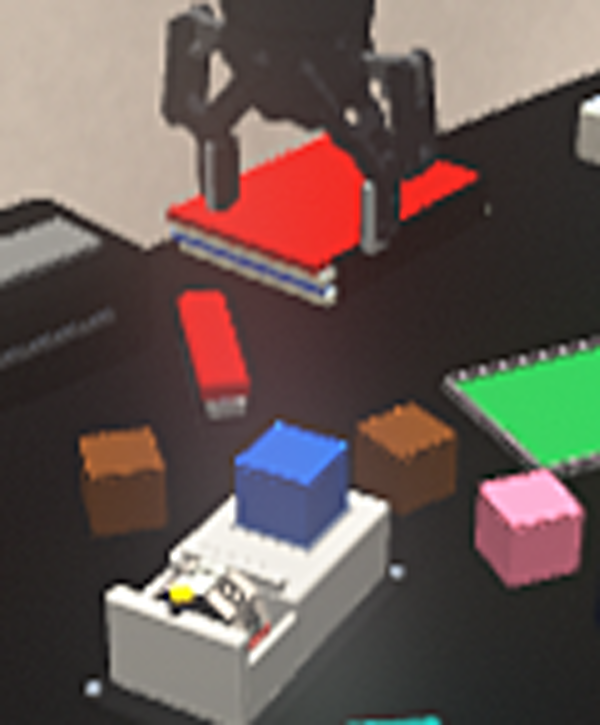

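The jaws straddle the cap, opening across the counter's short axis. I'll descend.

Emit:
{"op": "send_rows", "data": {"increments": [[[0,0,-0.024,0.0063,0.0025,0.1,0],[0,0,-0.024,0.0063,0.0025,0.2,0],[0,0,-0.024,0.0063,0.0025,0.28,0],[0,0,-0.024,0.0063,0.0025,0.34,0],[0,0,-0.024,0.0063,0.0025,0.38,0],[0,0,-0.024,0.0063,0.0025,0.4,0],[0,0,-0.024,0.0063,0.0025,0.4,0],[0,0,-0.024,0.0063,0.0025,0.4,0.15],[0,0,-0.024,0.0063,0.0025,0.4,0.3]]], "newtons": 30}}

```text
time_s: 3.52
tool_pos: [0.5332, 0.0837, 0.076]
orientation: [0.599, 0.801, 0.001, -0.0]
force: [0.6, -0.5, -0.0]
grip_width: 0.0596
```

```bash
python3 -c "
from h import *
move([.5325,.083,.075],.285)
a=grab('top','t2');b=grab('side','s2')
c=np.hstack([cv2.resize(x,(400,400),interpolation=cv2.INTER_CUBIC) for x in (a['pixels'][165:245,200:280],b['pixels'][150:250,185:285])]);cv2.imwrite('pics/c2.png',c)"
```

```text
t 3.525 tcp [0.5332 0.0837 0.076 ] F [ 0.6 -0.5 -0. ] w 0.0596 turn [ 0.001  -0.0029  0.0013] shift [-0.0012 -0.0023  0.0025]
```

View pics/c2.png

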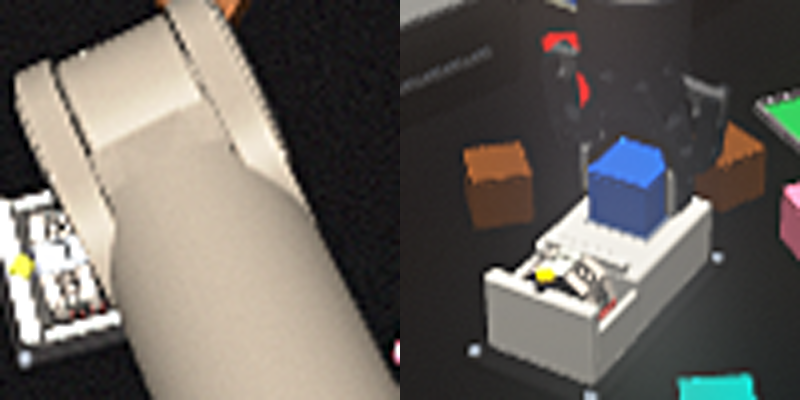

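The side crop shows the fingers on both sides of the cap, but I can't tell whether they line up in depth. I'll project the expected pad outlines before closing.

```bash
python3 -c "
from h import *
s=telemetry.observe();Q=R.from_quat(s['orientation']).as_matrix()
im=cv2.resize(cv2.imread('pics/s2.png')[140:240,210:300],None,fx=6,fy=6,interpolation=cv2.INTER_CUBIC)
def P(X,f='s2'): return tuple(int(v) for v in ((proj(f,X)-[210,140]+.5)*6))
for sg in(1,-1):
  q=[P(s['tool_pos']+Q@[a,sg*s['grip_width']/2,b]) for a,b in[(-.011,.004),(.011,.004),(.011,-.03),(-.011,-.03)]]
  cv2.polylines(im,[np.array(q)],True,(0,255,255) if sg>0 else (0,255,0),1)
y=.285;ex=np.array([np.cos(y),np.sin(y),0]);ey=np.array([-ex[1],ex[0],0]);c=np.array([.5325,.083,0])
for z in(.06,.104):
  q=[P(c+ex*a+ey*b+[0,0,z]) for a,b in[(.023,.023),(-.023,.023),(-.023,-.023),(.023,-.023)]]
  cv2.polylines(im,[np.array(q)],True,(255,255,255),1)
cv2.imwrite('pics/c3.png',im)"
```

```text
(no output)
```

View pics/c3.png

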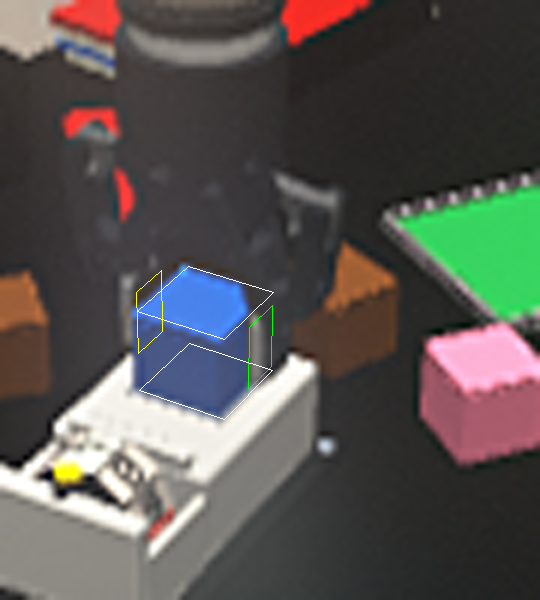

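The overlay matches: the -x finger stands in front of the cap's right corner at about (255,330), as projected. I'll close and lift in steps.

Emit:
{"op": "send_rows", "data": {"increments": [[[0,0,0,0,0,0,0.6],[0,0,0,0,0,0,1],[0,0,0,0,0,0,1],[0,0,0,0,0,0,1],[0,0,0,0,0,0,1]]], "newtons": 40}}

```text
time_s: 4.25
tool_pos: [0.5333, 0.0837, 0.076]
orientation: [0.599, 0.801, 0.001, -0.0]
force: [0.2, -0.9, 3.1]
grip_width: 0.0455
```

Emit:
{"op": "send_rows", "data": {"increments": [[[0,0,0,0,0,-0.01,1],[0,0,0,0,0,-0.02,1],[0,0,0,0,0,-0.03,1],[0,0,0,0,0,-0.045,1],[0,0,0,0,0,-0.06,1],[0,0,0,0,0,-0.08,1],[0,0,0,0,0,-0.1,1],[0,0,0,0,0,-0.12,1],[0,0,0,0,0,-0.15,1],[0,0,0,0,0,-0.19,1],[0,0,0,0,0,-0.23,1],[0,0,0,0,0,-0.25,1],[0,0,0,0,0,-0.25,1]]]}}

```text
time_s: 5.88
tool_pos: [0.5338, 0.0837, 0.1769]
orientation: [0.599, 0.801, 0.001, 0.0]
force: [-0.2, -0.2, -0.7]
grip_width: 0.0452
```

```bash
python3 -c "
from h import *
move([.557,-.201,.16],-.345)
b=grab('side','s3');a=grab('top','t3')
c=np.hstack([cv2.resize(x,(400,400),interpolation=cv2.INTER_CUBIC) for x in (a['pixels'][165:245,190:270],b['pixels'][130:250,185:305])]);cv2.imwrite('pics/c4.png',c)"
```

```text
t 5.875 tcp [0.5338 0.0837 0.1769] F [-0.2 -0.2 -0.7] w 0.0452 turn [ 0.0038 -0.0036  1.2611] shift [-0.6993 -0.1449  0.0411]
```

View pics/c4.png

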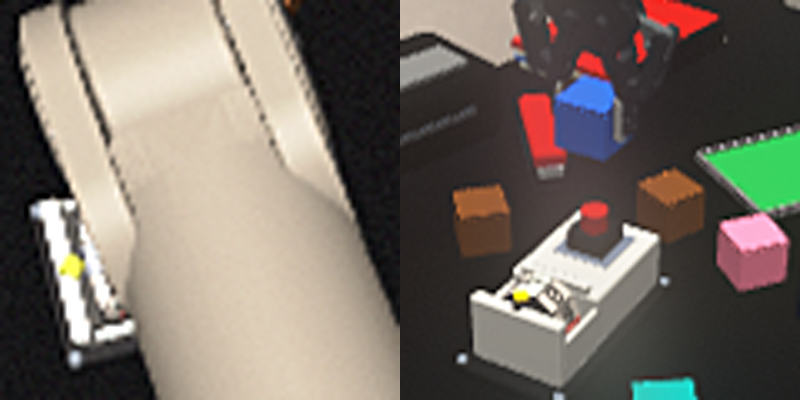

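The cap is in the gripper and the red button is exposed at about (596,212) in the right half. I'll carry it to the tray.

Emit:
{"op": "send_rows", "data": {"increments": [[[0,0,0.15,-0.08,-0.01,0,1],[0,0,0.35,-0.2,-0.04,0,1],[0,0,0.55,-0.34,-0.07,0,1],[0,0,0.75,-0.48,-0.1,0,1],[0,0,0.9,-0.6,-0.125,0,1],[0,0,1,-0.68,-0.14,0.02,1],[0,0,1,-0.699,-0.145,0.04,1],[0,0,1,-0.699,-0.145,0.04,1],[0,0,1,-0.699,-0.145,0.04,1]]]}}

```text
time_s: 7.1
tool_pos: [0.5566, -0.1977, 0.1593]
orientation: [0.777, 0.629, 0.001, -0.002]
force: [-0.2, 0.6, -0.5]
grip_width: 0.0454
```

```bash
python3 -c "
from h import *
move([.557,-.201,.021],-.215)"
```

```text
t 7.1 tcp [ 0.5566 -0.1977  0.1593] F [-0.2  0.6 -0.5] w 0.0454 turn [-0.0024 -0.0067  0.0108] shift [-0.009   0.0031  0.3457]
```

Emit:
{"op": "send_rows", "data": {"increments": [[[0,-0.007,0.01,-0.009,0.003,0.08,1],[0,-0.007,0.01,-0.009,0.003,0.17,1],[0,-0.007,0.01,-0.009,0.003,0.25,1],[0,-0.007,0.01,-0.009,0.003,0.3,1],[0,-0.007,0.01,-0.009,0.003,0.325,1],[0,-0.007,0.01,-0.009,0.003,0.335,1],[0,-0.007,0.01,-0.009,0.003,0.34,1],[0,-0.007,0.01,-0.009,0.003,0.34,1]]]}}

```text
time_s: 8.1
tool_pos: [0.5575, -0.2012, 0.024]
orientation: [0.779, 0.627, -0.0, 0.0]
force: [0.3, -0.0, -0.5]
grip_width: 0.0455
```

Emit:
{"op": "send_rows", "data": {"increments": [[[0,0,0,0,0,0.002,1],[0,0,0,0,0,0.004,1],[0,0,0,0,0,0.005,1],[0,0,0,0,0,0.005,1]]]}}

```text
time_s: 8.6
tool_pos: [0.5575, -0.2011, 0.022]
orientation: [0.779, 0.627, -0.0, 0.0]
force: [-0.9, -0.3, 0.1]
grip_width: 0.0454
```

Emit:
{"op": "send_rows", "data": {"increments": [[[0,0,0,0,0,0.0012,1],[0,0,0,0,0,0.0024,1],[0,0,0,0,0,0.0024,1]]]}}

```text
time_s: 8.98
tool_pos: [0.5574, -0.2011, 0.021]
orientation: [0.779, 0.627, -0.0, 0.0]
force: [-0.6, 0.6, 0.1]
grip_width: 0.0453
```

Emit:
{"op": "send_rows", "data": {"increments": [[[0,0,0,0,0,0.0012,1],[0,0,0,0,0,0.0024,1],[0,0,0,0,0,0.0024,1]]]}}

```text
time_s: 9.35
tool_pos: [0.5574, -0.2011, 0.0201]
orientation: [0.779, 0.627, -0.0, 0.0]
force: [0.9, -0.8, -0.1]
grip_width: 0.0453
```

Emit:
{"op": "send_rows", "data": {"increments": [[[0,0,0,0,0,0.0012,1],[0,0,0,0,0,0.0024,1],[0,0,0,0,0,0.0024,1]]]}}

```text
time_s: 9.72
tool_pos: [0.5574, -0.2011, 0.02]
orientation: [0.779, 0.627, -0.0, 0.0]
force: [-2.5, -0.3, 5.3]
grip_width: 0.0454
```

Emit:
{"op": "send_rows", "data": {"increments": [[[0,0,0,0,0,0.0012,1],[0,0,0,0,0,0.0024,1],[0,0,0,0,0,0.0024,1]]]}}

```text
time_s: 10.1
tool_pos: [0.5574, -0.2011, 0.02]
orientation: [0.779, 0.627, -0.0, 0.0]
force: [-3.3, 0.6, 7.4]
grip_width: 0.0456
```

Contact at 0.020 with 7 N. I'll release gently with a partial opening, then rise.

Emit:
{"op": "send_rows", "data": {"increments": [[[0,0,0,0,0,-0.001,0.42],[0,0,0,0,0,-0.001,0.36],[0,0,0,0,0,-0.001,0.3],[0,0,0,0,0,-0.001,0.25],[0,0,0,0,0,-0.001,0.22],[0,0,0,0,0,-0.001,0.22],[0,0,0,0,0,-0.04,0.22],[0,0,0,0,0,-0.12,0.22],[0,0,0,0,0,-0.25,0.22],[0,0,0,0,0,-0.37,0.22],[0,0,0,0,0,-0.37,0.5],[0,0,0,0,0,-0.37,1]]]}}

```text
time_s: 11.6
tool_pos: [0.5573, -0.201, 0.1685]
orientation: [0.779, 0.627, -0.0, 0.001]
force: [-0.6, 0.1, -0.9]
grip_width: 0.0306
```

```bash
python3 -c "
from h import *
move([.533,.083,.17],.285)
b=grab('side','s4');a=grab('top','t4')
c=np.hstack([cv2.resize(x,(400,400),interpolation=cv2.INTER_CUBIC) for x in (a['pixels'][175:255,190:270],b['pixels'][130:230,240:340])]);cv2.imwrite('pics/c5.png',c)
im=a['pixels'].astype(int);u,v=np.nonzero(((im[...,2]>110)&(im[...,2]-im[...,1]>60)&(im[...,2]-im[...,0]>60))[190:225,225:262].T)
print(u.mean()+225,v.mean()+190,len(u),onz('t4',(u.mean()+225,v.mean()+190),.096))"
```

```text
t 11.6 tcp [ 0.5573 -0.201   0.1685] F [-0.6  0.1 -0.9] w 0.0306 turn [ 1.000e-04  3.000e-03 -9.991e-01] shift [ 0.6808 -0.2105 -0.0048]
241.84375 207.046875 64 [0.53232101 0.08207663 0.096     ]
```

View pics/c5.png

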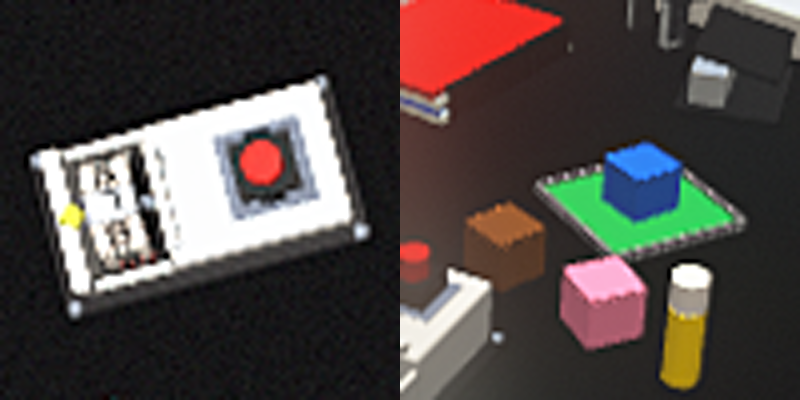

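The cap stands in the tray, open side down, at right-half pixel (642,180). The button is at (0.5323, 0.0821). I'll unwrap the drum from both cameras to read its phase.

```bash
cat >> h.py <<'E'
def unwrap(f,yaw=.285,cap=(.5325,.083),lo=-90,hi=110,k=3):
    """rows = angle from top toward counter -x (deg), cols = drum width"""
    ex=np.array([np.cos(yaw),np.sin(yaw),0]);ey=np.array([-ex[1],ex[0],0]);c=np.array([*cap,.045])+.09*ey
    im=cv2.imread('pics/'+f+'.png'); A=np.radians(np.arange(lo,hi,1.)); S=np.linspace(.015,-.015,60)
    M=np.array([[proj(f,c+ey*s+.03*(-ex*np.sin(a)+np.array([0,0,np.cos(a)]))) for s in S] for a in A],np.float32)
    o=cv2.remap(im,M[...,0],M[...,1],cv2.INTER_CUBIC)
    m=o[:,15:45].astype(int).mean(1); red=m[:,2]-np.maximum(m[:,0],m[:,1])
    return o,np.arange(lo,hi),red,m.mean(1)
E
python3 - <<'E'
from h import *
o=[]
for f in('t4','s4'):
    u,a,red,g=unwrap(f); print(f,'red angles',a[red>40]); u=cv2.resize(u,(300,600),interpolation=cv2.INTER_CUBIC)
    for d in range(-80,110,20):cv2.putText(u,str(d),(0,(d+90)*3),0,.4,(0,0,255),1);cv2.line(u,(0,(d+90)*3),(12,(d+90)*3),(0,0,255),1)
    o.append(u)
cv2.imwrite('pics/c6.png',np.hstack(o))
E
```

```text
t4 red angles []
s4 red angles [79 80 81 82 83 84 85 86 87 88 89 90 91 92 93]
```

View pics/c6.png

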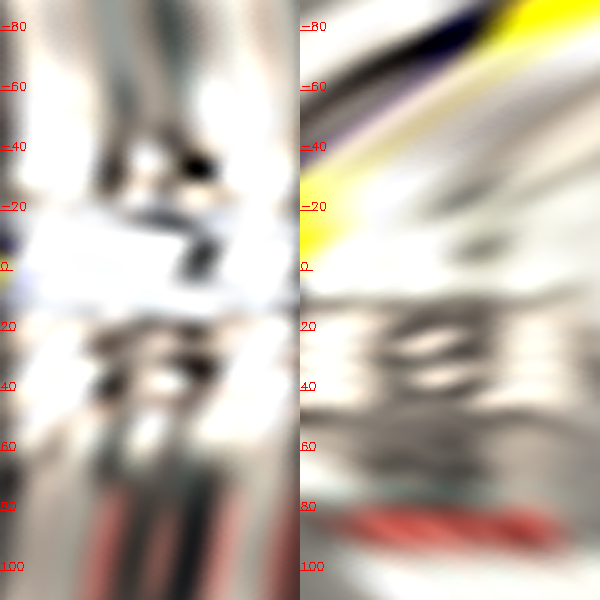

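The unwrap shows field 7 just under the pointer (centre about -4°), 8 at about +31° and the red edge starting at about 80°, so three presses are expected. I'll go above the button with the fingers shut.

Emit:
{"op": "send_rows", "data": {"increments": [[[0,0,-0.15,0.08,-0.025,0,1],[0,0,-0.35,0.2,-0.06,0,1],[0,0,-0.55,0.34,-0.105,0,1],[0,0,-0.75,0.48,-0.148,0,1],[0,0,-0.9,0.6,-0.186,0,1],[0,0,-1,0.66,-0.205,0,1],[0,0,-1,0.681,-0.21,0.01,1],[0,0,-1,0.681,-0.21,0.04,1],[0,0,-1,0.681,-0.21,0.08,1],[0,0,-1,0.681,-0.21,0.08,1]]]}}

```text
time_s: 12.95
tool_pos: [0.5308, 0.0806, 0.1323]
orientation: [0.601, 0.8, -0.003, -0.003]
force: [0.2, -0.8, 0.2]
grip_width: 0.0001
```

```bash
python3 -c "
from h import *
move([.5325,.083,.108],.285)"
```

```text
t 12.95 tcp [0.5308 0.0806 0.1323] F [ 0.2 -0.8  0.2] w 0.0001 turn [-0.0162 -0.0007 -0.0056] shift [0.0046 0.0062 0.0606]
```

Emit:
{"op": "send_rows", "data": {"increments": [[[-0.016,0,-0.006,0.0046,0.0062,0.03,1],[-0.016,0,-0.006,0.0046,0.0062,0.055,1],[-0.016,0,-0.006,0.0046,0.0062,0.065,1],[-0.016,0,-0.006,0.0046,0.0062,0.065,1]]]}}

```text
time_s: 13.45
tool_pos: [0.5323, 0.0831, 0.106]
orientation: [0.599, 0.8, -0.0, -0.0]
force: [0.0, 0.8, -1.2]
grip_width: 0.0002
```

Emit:
{"op": "send_rows", "data": {"increments": [[[0,0,0,0,0,0.005,1],[0,0,0,0,0,0.01,1],[0,0,0,0,0,0.015,1],[0,0,0,0,0,0.02,1],[0,0,0,0,0,0.025,1],[0,0,0,0,0,0.03,1],[0,0,0,0,0,0.033,1],[0,0,0,0,0,0.036,1],[0,0,0,0,0,0.036,1]]]}}

```text
time_s: 14.58
tool_pos: [0.5329, 0.0833, 0.0928]
orientation: [0.599, 0.8, 0.0, 0.0]
force: [-1.5, -0.4, 8.0]
grip_width: -0.0002
```

Emit:
{"op": "send_rows", "data": {"increments": [[[0,0,0,0,0,0.003,1],[0,0,0,0,0,0.005,1],[0,0,0,0,0,0.007,1],[0,0,0,0,0,0.009,1],[0,0,0,0,0,0.009,1]]]}}

```text
time_s: 15.2
tool_pos: [0.5329, 0.0833, 0.0903]
orientation: [0.599, 0.8, 0.0, 0.001]
force: [-3.5, -0.6, 8.3]
grip_width: 0.0001
```

Emit:
{"op": "send_rows", "data": {"increments": [[[0,0,0,0,0,0.002,1],[0,0,0,0,0,0.003,1],[0,0,0,0,0,0.003,1]]]}}

```text
time_s: 15.58
tool_pos: [0.5329, 0.0833, 0.0903]
orientation: [0.599, 0.8, -0.0, 0.001]
force: [-2.6, -0.4, 9.4]
grip_width: 0.0003
```

Emit:
{"op": "send_rows", "data": {"increments": [[[0,0,0,0,0,0.003,1],[0,0,0,0,0,0.005,1],[0,0,0,0,0,0.007,1],[0,0,0,0,0,0.007,1]]]}}

```text
time_s: 16.08
tool_pos: [0.5329, 0.0834, 0.0896]
orientation: [0.599, 0.8, -0.0, 0.001]
force: [-5.1, -2.3, 14.1]
grip_width: -0.0001
```

```bash
python3 -c "
from h import *
move([.5325,.083,.108],.285)
for n,f in(('side','s5'),('top','t5')):
  grab(n,f); u,a,red,g=unwrap(f); print(f,a[red>40])"
```

```text
t 16.075 tcp [0.5329 0.0834 0.0896] F [-5.1 -2.3 14.1] w -0.0001 turn [0.0024 0.0054 0.0007] shift [-0.0007 -0.0011 -0.0461]
s5 [54 55 56 57 58 59 60 61 62 63 64 65 66 67 68 69 70 71 72 73 74 75 76 77
 78 79 80 81 82 83 84 85 86 87 88]
t5 [ 54  55  56  57  58  59  60  61  62  63  64  65  66  67  68  69  70  71
  72  73  74  75  76  77  78  79  80  81  82  83  84  85  86  87  88 100
 101 102 103 104 105 106 107 108 109]
```

Red now spans 54–88°, so it is centred at 72° and 8 is under the pointer. The stop reads at TCP z of about 0.0896 with 14 N. I'll let the button up and press again.

Emit:
{"op": "send_rows", "data": {"increments": [[[0,0,0,0,0,-0.012,1],[0,0,0,0,0,-0.024,1],[0,0,0,0,0,-0.036,1],[0,0,0,0,0,-0.046,1],[0,0,0,0,0,-0.046,1],[0,0,0,0,0,-0.046,1]]]}}

```text
time_s: 16.92
tool_pos: [0.5326, 0.0833, 0.1075]
orientation: [0.599, 0.8, -0.001, 0.001]
force: [0.7, 0.5, 0.6]
grip_width: -0.0
```

Emit:
{"op": "send_rows", "data": {"increments": [[[0,0,0,0,0,0.005,1],[0,0,0,0,0,0.01,1],[0,0,0,0,0,0.015,1],[0,0,0,0,0,0.02,1],[0,0,0,0,0,0.025,1],[0,0,0,0,0,0.03,1],[0,0,0,0,0,0.034,1],[0,0,0,0,0,0.038,1],[0,0,0,0,0,0.041,1],[0,0,0,0,0,0.044,1],[0,0,0,0,0,0.047,1],[0,0,0,0,0,0.05,1],[0,0,0,0,0,0.052,1],[0,0,0,0,0,0.052,1]]]}}

```text
time_s: 18.68
tool_pos: [0.5326, 0.0833, 0.0895]
orientation: [0.599, 0.8, -0.001, 0.002]
force: [-6.1, -1.6, 18.5]
grip_width: -0.0003
```

```bash
python3 -c "
from h import *
move([.5325,.083,.108],.285)
for n,f in(('side','s6'),('top','t6')):
  grab(n,f); u,a,red,g=unwrap(f); print(f,a[red>40])"
```

```text
t 18.675 tcp [0.5326 0.0833 0.0895] F [-6.1 -1.6 18.5] w -0.0003 turn [0.0009 0.0084 0.0006] shift [-0.0008 -0.0003 -0.0462]
s6 [16 17 18 19 20 21 22 23 24 25 26 27 28 29 30 31 32 33 34 35 36 37 38 39
 40 41 42 43 44 45 46 47 48 49 50 51]
t6 [19 20 21 22 23 24 25 26 27 28 29 30 31 32 33 34 35 36 37 38 39 40 41 42
 43 44 45 46 47 48 49 50 51 52 53 54 55 56]
```

Red is now centred at about 36°, so 9 is under the pointer. One more press.

Emit:
{"op": "send_rows", "data": {"increments": [[[0,0,0,0,0,-0.012,1],[0,0,0,0,0,-0.024,1],[0,0,0,0,0,-0.036,1],[0,0,0,0,0,-0.046,1],[0,0,0,0,0,-0.046,1],[0,0,0,0,0,-0.046,1]]]}}

```text
time_s: 19.52
tool_pos: [0.5323, 0.0833, 0.1075]
orientation: [0.599, 0.8, -0.001, 0.002]
force: [-0.6, -0.7, -0.4]
grip_width: 0.0002
```

Emit:
{"op": "send_rows", "data": {"increments": [[[0,0,0,0,0,0.005,1],[0,0,0,0,0,0.01,1],[0,0,0,0,0,0.015,1],[0,0,0,0,0,0.02,1],[0,0,0,0,0,0.025,1],[0,0,0,0,0,0.03,1],[0,0,0,0,0,0.034,1],[0,0,0,0,0,0.038,1],[0,0,0,0,0,0.041,1],[0,0,0,0,0,0.044,1],[0,0,0,0,0,0.047,1],[0,0,0,0,0,0.05,1],[0,0,0,0,0,0.051,1],[0,0,0,0,0,0.051,1]]]}}

```text
time_s: 21.28
tool_pos: [0.5323, 0.0832, 0.0895]
orientation: [0.599, 0.8, -0.002, 0.002]
force: [-4.9, -1.7, 15.3]
grip_width: 0.0001
```

```bash
python3 -c "
from h import *
move([.5325,.083,.108],.285)
for n,f in(('side','s7'),('top','t7')):
  grab(n,f); u,a,red,g=unwrap(f); print(f,a[red>40])"
```

```text
t 21.275 tcp [0.5323 0.0832 0.0895] F [-4.9 -1.7 15.3] w 0.0001 turn [-0.0004  0.0109  0.0006] shift [-0.001   0.0004 -0.0461]
s7 [-32 -31 -30 -29 -28 -27 -26 -25 -24 -23 -22 -21 -20 -19 -18 -17 -16 -15
 -14 -13 -12 -11 -10  -9  -8  -7  -6  -5  -4  -3  -2  -1   0   1   2   3
   4   5   6   7   8   9  10  11  12  13  14  15]
t7 [-19 -18 -17 -16 -15 -14 -13 -12 -11 -10  -9  -8  -7  -6  -5  -4  -3  -2
  -1   0   1   2   3   4   5   6   7   8   9  10  11  12  13  14  15  16
  17  18  19  20]
```

Red spans -19° to +20°, so it is centred under the pointer. I'll retreat straight up, then move away to the side for the final check.

Emit:
{"op": "send_rows", "data": {"increments": [[[0,0,0,0,0,-0.012,1],[0,0,0,0,0,-0.024,1],[0,0,0,0,0,-0.036,1],[0,0,0,0,0,-0.06,1],[0,0,0,0,0,-0.12,1],[0,0,0,0,0,-0.24,1],[0,0,0,0,0,-0.36,1],[0,0,0,-0.15,-0.05,-0.36,1],[0,0,0,-0.3,-0.1,-0.36,1],[0,0,0,-0.4,-0.1,-0.36,1],[0,0,0,-0.4,-0.1,-0.36,1],[0,0,0,-0.4,-0.1,-0.36,1]]]}}

```text
time_s: 22.88
tool_pos: [0.5387, -0.0797, 0.2343]
orientation: [0.599, 0.801, -0.001, 0.002]
force: [-0.1, 1.6, 0.1]
grip_width: -0.0
```

```bash
python3 -c "
from h import *
a=grab('top','t8');b=grab('side','s8')
for f in('t8','s8'):
  u,g,red,_=unwrap(f); print(f,g[red>40][[0,-1]])
print(telemetry.observe()['force'],telemetry.observe()['time_s'])
c=np.hstack([cv2.resize(x,(400,500),interpolation=cv2.INTER_CUBIC) for x in (a['pixels'][175:255,190:254],b['pixels'][130:260,200:332])]);cv2.imwrite('pics/c8.png',c)"
```

```text
t8 [-20  20]
s8 [-33  15]
[-0.44248886  0.23697765  0.38879227] 22.975
```

View pics/c8.png

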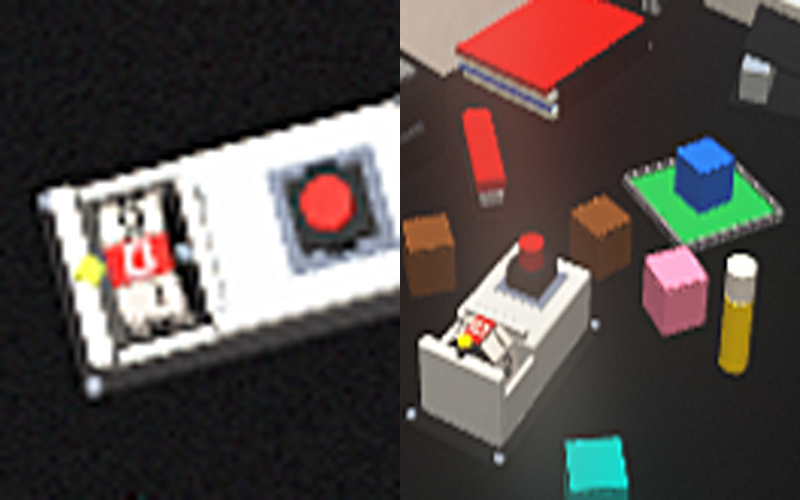

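The red 0 field is beside the yellow pointer (left half, about (140,260)). The button is up, the cap stands in the tray at right-half (705,175), and the other objects have not moved.

```bash
python3 -c "
from h import *
print(env.close_job())"
```

```text
the job is handed in; nothing more can be done
None
```

The job is done and handed in at about 23 s, well inside the 64 s limit. I pulled the blue cap straight up off the button and lowered it into the tray. It touched down with about 7 N, and I released it standing open side down. I then pressed the button fully home three times at 14–18 N, letting it rise each time, and the drum went from 7 to 8, 9 and 0.

**Last checks:** In the top view the red 0 field spans -20° to +20° about the pointer, so it is centred. The button is up, the cap stands in the tray, and the objects in the last close-up look unmoved. The gripper is clear of everything, with close to zero force.

**Disagreement:** The side view gave -33° to +15° for the red field. I put this down to its grazing view of the drum top, where the yellow pointer overlaps the red. I read the final position from the top view.

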